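# Draw out and hold the stone stop in a gem carver's pan

## Task

On the carving pan, slide the clear guard fully open, then squeeze the lock button in the grip of the telescoping stop arm and draw the arm out until its pointer stands level with the small clip set on the scale, and hold it there against its spring: finish with the grip still squeezed in the gripper. Do not shift the clip, and leave the stones, jar, tools and other things where they are.

Things in the scene. Friction and masses are not known exactly. Their poses are not given: they have to be found in the camera images.
- pan: Carving pan, a fixed low splash box 250 (x) x 460 mm (y), walls and track lips up to 121 mm. Origin: centre of its underside, z up; place and yaw vary. The half beyond y = +22 mm is a closed motor housing 102 mm high; the -y half is the pan, covered at first by the guard. x, y, -x, -y in all texts below are this frame's.
- guard (a joint): Travel of the clear sliding guard panel, m: 0 shut (over the pan), 0.20 fully open (over the housing), sliding along +y. Starts up to 0.03 open. Friction about 1.5 N. Panel 230 x 240 x 6 mm, its top 119 mm above the bench, thin rim 121 mm.
- guard_handle (a point): Centre of the guard's handle, an upright black ridge on the panel near its +y edge, 14 mm thick along y, 90 mm long along x, its top 155 mm above the bench. This point is 139 mm above the bench (20 mm above the panel). Moves with the guard.
- stop_arm: Telescoping stop arm with an upright black grip block on its outer end. Slides out along -y, 0 to 110 mm from home. Origin on the bench plane under the grip's centre; home (locked) is 95 mm from the pan's origin towards -y. Grip 30 (x) x 24 mm (y), top 107 mm above the bench, free all round above 70 mm. A spring pulls it home with 2 to 3.6 N; let go, it springs back and catches 15 mm short of home.
- grip_center (a point): Grasp centre of the grip, 92 mm above the bench (15 mm below the grip's top), midway between the block's plain -x face and the fully pressed button on its +x face. Moves with the arm.
- lock_button (a joint): Travel of the steel lock button on the grip's +x side, 18 mm wide, 24 mm high, at grip_center's height: 0 out, 0.006 fully in. Goes in towards -x when grip and button are squeezed between two fingers: 2 N to start, 8 N fully in; springs out when let go. Across both: 37.5 mm out, 31.5 mm in. The arm is locked at home unless the button is in by about 5 mm.
- pointer (a point): Tip of the thin steel pointer on the grip, 80 mm from the grip's centre towards -x, 59.5 mm above the bench, at the grip's own y; it runs just above the scale bar. Moves with the arm.
- set_clip (a joint): Place of the small dark clip along the scale bar, m from the zero mark towards -y; equals the distance the arm must be drawn from home for its pointer to stand level with the clip. 0.045 to 0.085. Stiff; not to be moved.
- clip_center (a point): Centre of the set clip on the scale bar (metal strip along y, marks each 10 mm, longer at 0, 50 and 100). Clip 8 mm wide along y, 16 mm along x, with a 20 mm tall tab, 97 mm from the pan's y axis towards -x. This point is 59.5 mm above the bench; pointer and clip are level when they have the same y in the pan's frame.
- stone_a: Bystander: rough amber-coloured stone, about 36 mm across and 26 mm high, lying on the pan floor; origin at its underside. Leave alone.
- stone_b: Bystander: rough pale stone, about 30 mm across and 20 mm high, lying on the pan floor; origin at its underside. Leave alone.
- jar: Bystander: closed jar, 60 mm across and 75 mm high; origin at its underside. Leave alone.
- brush: Bystander: hand brush lying on the bench, about 200 mm long and 42 mm wide; origin at its underside. Leave alone.
- handpiece: Bystander: black rotary handpiece lying on the bench, 180 mm long, 24 mm wide, 20 mm high; origin at its underside. Leave alone.
- slab: Bystander: flat stone slab 70 x 50 x 18 mm; origin at its underside. Leave alone.
- bur_block: Bystander: wooden block 100 x 60 x 35 mm with eight upright burs, 75 mm high in all; origin at its underside. Leave alone.

How it is judged:
On the way, in this order (a step that is already met when the one before it is completed fails the run):
1. the guard is slid fully open (value of joint guard above 0.185 m), for 0.2 s.
2. the lock button is squeezed in by the fingers with the arm still near home (value of joint lock_button above 0.0045 m and distance of pointer from where it was at the start of the episode below 0.02 m and contact force between the fingers and stop_arm above 2 N), for 0.05 s.
At the end, for the whole second after the job is handed in: Guard open (joint above 0.18 of 0.20), the pointer level with the clip within 4 mm (within the clip's width), the arm at rest (under 5 mm/s), the lock button still in (above 3.5 mm) and the fingers gripping the grip (over 3 N), all through the last second (value of joint guard above 0.18 m and y of pointer in the frame of clip_center between -0.004 and 0.004 m and linear speed of stop_arm below 0.005 m/s and value of joint lock_button above 0.0035 m and contact force between the fingers and stop_arm above 3 N); the arm keeps its last pose, push and grip.
It fails at once if the set clip is shifted (over 4 mm) (distance of clip_center from where it was at the start of the episode above 0.004 m).
It fails at once if a bystander is disturbed (moved over 30 mm) (distance of any of stone_a, stone_b, jar, brush, handpiece, slab, bur_block from where it was at the start of the episode above 0.03 m).
It also fails if it takes over 48 s, if anything falls off the work surface, if the arm or the gripper's body presses on something with over 40 N, if the wrist force passes 120 N, or if a joint passes its speed limit or range.

## Robot

A 6-joint arm with a two-finger parallel gripper is mounted at the origin on the work surface. World frame = base frame: x ahead of the robot, y to its left, z up, the work surface at z = 0. Lengths are in m, angles in rad, forces in N, time in s.
With the tool pointing down it reaches from about 0.25 to 0.775 m from the base axis. Payload 4 kg.
Tool frame: the origin (TCP) lies on the centre line of the jaws, within the pads' length; the fingertips stand 8 mm ahead of it and the grasp point (between the pads) lies 11 mm behind it; y points along the fingers, x is the direction in which the jaws open and shut, and the axes are right-handed (so a half turn about y gives the same grasp; the last joint's range is limited). The gripper opens to 94 mm and grips with 3 to 60 N. Pads are 16 mm wide; open, the fingers measure 119 mm over their backs; the gripper's body (75 mm by 177 mm) begins 78 mm behind the grasp point.
Start: joints at [1.241, 0.087, 1.371, -0, 1.684, -0.103], TCP at [0.124, 0.536, 0.214] pointing down, gripper open.
Joint ranges: [-3.1, 3.1], [-0.76, 2.03], [0.27, 2.55], [-1.08, 4.22], [0.17, 2.65], [-2.57, 2.57]. Speed limits (rad/s): [2.79, 2.79, 3.14, 3.14, 3.14, 3.14].

## Interface

Orientations are given as [roll, pitch, yaw] about the fixed x, y, z axes, in that order (R = Rz(yaw) Ry(pitch) Rx(roll)).
In Python, from bench import robot gives the robot as it stands.
- The arm moves only by the tool step_arm, never from a script. Its argument "commands" is a list of rows, each an object with "xyz": the shift along the world's x, y, z in m, a list of three; "twist": the turn, a rotation vector about the world's x, y, z in degrees, a list of three. In form: [{"xyz": [tx, ty, tz], "twist": [ax, ay, az]}, ...]. A call has 1 to 12 rows; each row is the pose to reach, as a shift and turn from the pose commanded when the call began; what a row does not reach only later rows make up. A row lasts 1/12 s, in which the tool goes at most 41.7 mm and 7.16 degrees, less where a joint would pass 70% of its speed; a pose out of reach is approached as far as the arm can. A call with a gripper value outside its range is refused whole. "fingers" is the closure in counts, from 0 (fully open) to 255 (shut), set as the call begins (left out, the last holds). The fingers move at their own pace and stop on an object; the grip force is fixed at half the most. Time passes only in rows, so rows that repeat a pose let the fingers close. It gives the time, the measured TCP pose, the force and the opening at its end, in the units of the state.
- robot.get_obs(): the state, without advancing time (a new reading comes with each control period).
- robot.snapshot(name): name is "side" or "top"; returns (picture, depth): 480x640x3 uint8, red, green, blue; 480x640 float32, m along the optical axis (not along the pixel's ray), 0 where there is no reading.
- robot.camera_info(name): a dict with "fx", "fy", "cx", "cy" (pixels), "k1" (the pictures are not rectified: a ray, as slopes to the right and down, at radius r is drawn at 1 + k1 r^2 times it, then the intrinsics apply), "R" (3x3) and "t" (3): a world point X has camera coordinates R X + t. Camera axes: x right, y down, z forward; pixel columns grow to the right and rows downward; lengths in m; the calibration is good to about 2 mm. A picture is of the moment at which its call begins. camera_info takes no time and is no camera call.
- robot.close_job(): hands the job in, once; it reports no verdict.
The state is a dict: "time": time; "joint_positions": joint angles; "qvel": joint speeds; "joint_torque": joint torques, N m; "tool_pos": TCP position; "ee_rot": TCP orientation; "wrist_force": force on the tool from outside, world axes, zero at the start; "wrist_torque": the same for the moment, N m; "width": finger opening in m.
Only numpy, scipy, OpenCV 4.12 (cv2) and the standard library are available. Lean on these libraries where they do the work, as an engineer would, in place of code of your own. Each camera call takes 0.05 s, during which the arm holds its last target.

## Working session

There is one attempt and no reset: what is moved stays moved. The work goes in short steps, Python scripts to look and compute and a tool call to move; the robot and the scene stay as the last step left them, time stands still between calls to the robot, and variables do not carry over. Pictures are saved under pics/ and viewed, and the job is handed in when it is done.

Besides the shell and the picture viewer there is one more tool, called after "Request:" in YAML: its name, and indented under it one key for each argument. step_arm: Moves the arm, as the interface text tells. Its arguments: {"type":"object","properties":{"commands":{"type":"array"},"fingers":{"type":"number"}},"required":["commands"]}

```bash
mkdir -p pics; ls
python3 - <<'E'
from bench import robot
import cv2,numpy as np
print(robot.get_obs())
for n in("top","side"):
    p,d=robot.snapshot(n); cv2.imwrite(f"pics/{n}0.png",p[:,:,::-1]); np.save(f"pics/{n}0.npy",d)
    print(n,robot.camera_info(n))
E
```

```text
pics
{'time': 0.0, 'joint_positions': array([ 1.24092065e+00,  8.79527646e-02,  1.37220444e+00,  1.28140327e-06,
        1.68359874e+00, -1.03105465e-01]), 'qvel': array([ 0.00027066, -0.00053623, -0.00115432, -0.00148526, -0.00052991,
        0.00180197]), 'joint_torque': array([-9.51744914e-04, -3.40167904e+01, -3.02433157e+01,  7.17888563e-02,
        3.27030849e-02, -1.54444560e-04]), 'tool_pos': array([0.12349644, 0.53542657, 0.21233065]), 'ee_rot': array([-1.57057241,  0.00215167,  1.3440265 ]), 'wrist_force': array([-0.57380796,  0.12927969,  0.74186549]), 'wrist_torque': array([-0.04745179, -0.0009331 ,  0.03241919]), 'width': 0.09378113278509177}
top {'fx': 482.22266470721456, 'fy': 482.22266470721456, 'cx': 315.70711176770953, 'cy': 236.95313441948247, 'k1': 0.03301180027824708, 'R': array([[ 0.05211976, -0.99863843, -0.0021931 ],
       [-0.97826791, -0.05061503, -0.20107215],
       [ 0.20068737,  0.01262527, -0.97957398]]), 't': array([-0.02657202,  0.57801693,  1.30659061])}
side {'fx': 592.2293768864181, 'fy': 592.2293768864181, 'cx': 312.6595395157527, 'cy': 232.6295975488658, 'k1': 0.04988012277346592, 'R': array([[ 0.51471699,  0.85734463, -0.00515864],
       [ 0.60320384, -0.36640327, -0.70844461],
       [-0.60927133,  0.36153677, -0.70574756]]), 't': array([-0.27633012, -0.25754433,  2.11032815])}
```

View pics/top0.png

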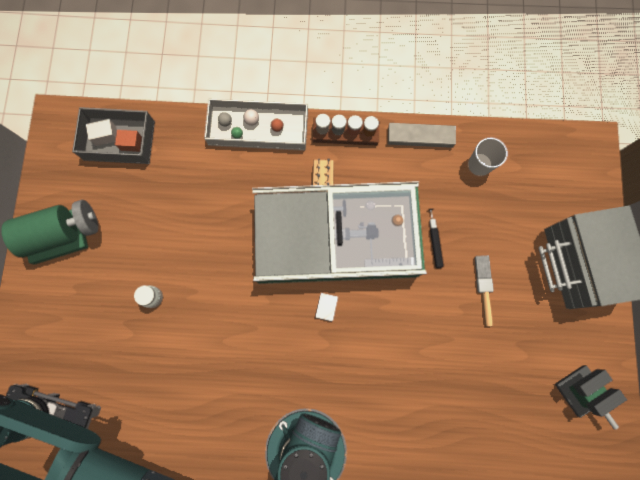

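View pics/side0.png

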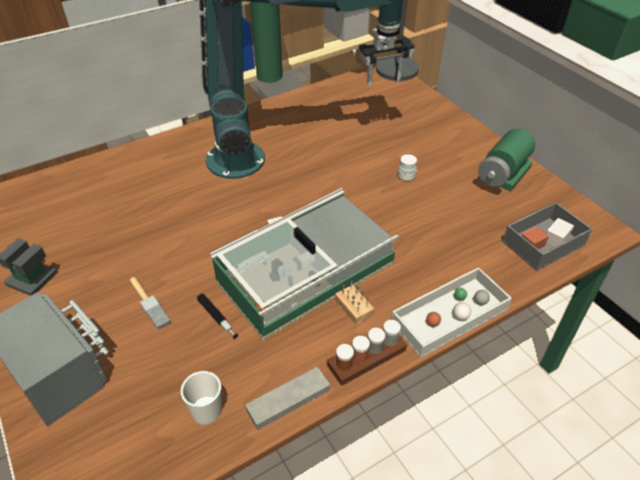

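The top view shows the pan at about (252–425, 183–282), the housing to its left, the handle at (339,228) and the grip near (372,232) under the guard. Next I'll zoom in.

```bash
cat > h.py <<'E'
import numpy as np,cv2
from bench import robot
def ray(n,px):
    c=robot.camera_info(n); K=np.array([[c['fx'],0,c['cx']],[0,c['fy'],c['cy']],[0,0,1]])
    q=cv2.undistortPoints(np.array([[px]],float),K,np.array([c['k1'],0,0,0,0]))[0,0]
    R=np.array(c['R']);t=np.array(c['t'])
    return -R.T@t, R.T@np.array([q[0],q[1],1])
def on(n,px,z):
    o,d=ray(n,px); return o+d*(z-o[2])/d[2]
def proj(n,X):
    c=robot.camera_info(n); K=np.array([[c['fx'],0,c['cx']],[0,c['fy'],c['cy']],[0,0,1]])
    R=np.array(c['R'])
    return cv2.projectPoints(np.array(X,float).reshape(-1,1,3),cv2.Rodrigues(R)[0],np.array(c['t'],float),K,np.array([c['k1'],0,0,0,0]))[0][:,0]
def crop(src,dst,x0,y0,w,h,s):
    im=cv2.imread(src)[y0:y0+h,x0:x0+w]; cv2.imwrite(dst,cv2.resize(im,None,fx=s,fy=s,interpolation=cv2.INTER_CUBIC))
E
python3 - <<'E'
from h import *
crop('pics/top0.png','pics/t0c.png',245,155,200,150,4)
crop('pics/side0.png','pics/s0c.png',205,180,200,150,4)
E
```

```text
(no output)
```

View pics/t0c.png

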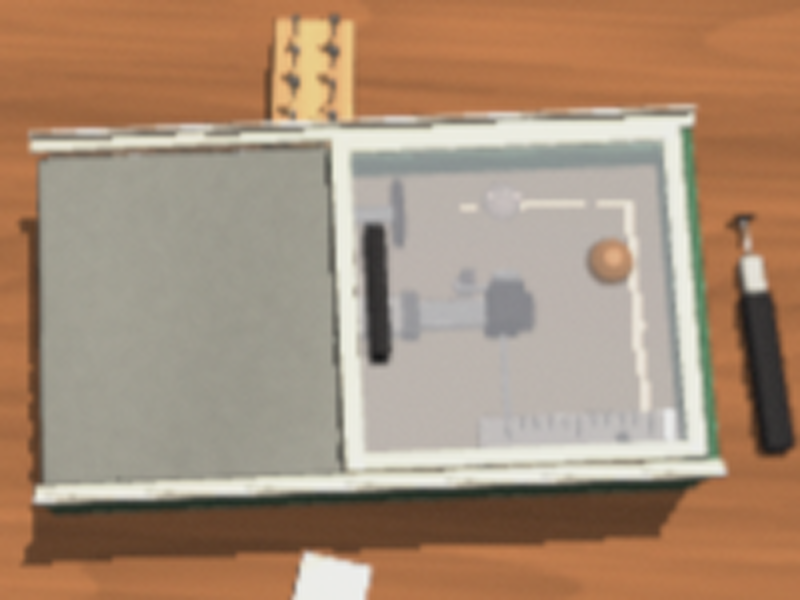

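View pics/s0c.png

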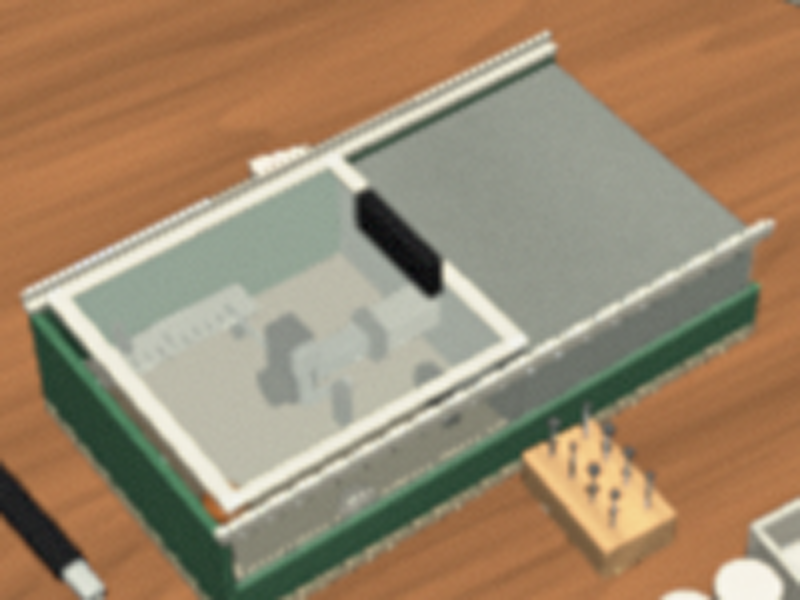

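Run:
```python
from h import *
def T(u,v,z): 
    p=on('top',(245+(u+.5)/4-.5,155+(v+.5)/4-.5),z); return p.round(4)
for nm,u,v,z in [('railUL',30,133,.121),('railUR',695,107,.121),('railLL',35,500,.121),('railLR',725,472,.121),
 ('houTL',40,158,.102),('houBL',45,482,.102),('h1',375,224,.155),('h2',380,362,.155),('gripTL',487,280,.107),('gripTR',528,280,.107),('gripBL',487,335,.107),('gripBR',533,333,.107),('clip',622,436,.0795),('guardR_T',690,125,.121),('guardR_B',706,455,.121),('guardL_T',332,140,.121),('guardL_B',345,470,.121)]:
    print(nm,T(u,v,z))
def S(u,v,z): return on('side',(205+(u+.5)/4-.5,180+(v+.5)/4-.5),z).round(4)
print('side')
for nm,u,v,z in [('railfarL',25,300,.121),('railfarR',553,40,.121),('railnearL',222,530,.121),('railnearR',772,225,.121),('h1',365,192,.155),('h2',440,265,.155)]: print(nm,S(u,v,z))
d=np.load('pics/top0.npy')
for (u,v) in [(339,215),(339,228),(339,240),(300,230),(372,232)]: print(u,v,d[v,u])
```

```text
railUL [0.6946 0.1848 0.121 ]
railUR [ 0.7367 -0.272   0.121 ]
railLL [0.442  0.1616 0.121 ]
railLR [ 0.4845 -0.2942  0.121 ]
houTL [0.6827 0.1794 0.102 ]
houBL [0.4566 0.1584 0.102 ]
h1 [ 0.6333 -0.0542  0.155 ]
h2 [ 0.5403 -0.0614  0.155 ]
gripTL [ 0.6104 -0.1341  0.107 ]
gripTR [ 0.6118 -0.1621  0.107 ]
gripBL [ 0.5719 -0.1353  0.107 ]
gripBR [ 0.5749 -0.1665  0.107 ]
clip [ 0.5115 -0.2327  0.0795]
guardR_T [ 0.7236 -0.2687  0.121 ]
guardR_B [ 0.4952 -0.2816  0.121 ]
guardL_T [ 0.7004 -0.0232  0.121 ]
guardL_B [ 0.4726 -0.0426  0.121 ]
side
railfarL [ 0.4894 -0.2951  0.121 ]
railfarR [0.4491 0.161  0.121 ]
railnearL [ 0.7338 -0.2704  0.121 ]
railnearR [0.6959 0.184  0.121 ]
h1 [ 0.5491 -0.0608  0.155 ]
h2 [ 0.6362 -0.0525  0.155 ]
339 215 1.278126
339 228 1.2691038
339 240 1.2650025
300 230 1.3235825
372 232 1.3029661
```

Request:
step_arm:
  commands:
    - {"xyz": [0.01,-0.012,0],"twist": [0,0,-2]}
    - {"xyz": [0.03,-0.04,0],"twist": [0,0,-5]}
    - {"xyz": [0.053,-0.071,0],"twist": [0,0,-8]}
    - {"xyz": [0.077,-0.103,0],"twist": [0,0,-12]}
    - {"xyz": [0.101,-0.135,0],"twist": [0,0,-16]}
    - {"xyz": [0.125,-0.167,0],"twist": [0,0,-20]}
    - {"xyz": [0.149,-0.199,0],"twist": [0,0,-24]}
    - {"xyz": [0.173,-0.231,0],"twist": [0,0,-28]}
    - {"xyz": [0.197,-0.263,0],"twist": [0,0,-32]}
    - {"xyz": [0.221,-0.295,0],"twist": [0,0,-36]}
    - {"xyz": [0.235,-0.31,0],"twist": [0,0,-40]}
    - {"xyz": [0.24,-0.32,0],"twist": [0,0,-41.7]}
  fingers: 255

```text
time: 1.1
tool_pos: [0.3651, 0.2126, 0.2131]
ee_rot: [-1.572, 0.0, 0.607]
wrist_force: [0.5, -0.2, -0.1]
width: 0.0175
```

Request:
step_arm:
  commands:
    - {"xyz": [0.01,-0.012,0],"twist": [0,0,-2]}
    - {"xyz": [0.03,-0.04,0],"twist": [0,0,-5]}
    - {"xyz": [0.053,-0.071,0],"twist": [0,0,-8]}
    - {"xyz": [0.077,-0.103,0],"twist": [0,0,-12]}
    - {"xyz": [0.101,-0.135,0],"twist": [0,0,-16]}
    - {"xyz": [0.125,-0.167,0],"twist": [0,0,-20]}
    - {"xyz": [0.149,-0.199,0],"twist": [0,0,-24]}
    - {"xyz": [0.173,-0.231,0],"twist": [0,0,-28]}
    - {"xyz": [0.197,-0.263,0],"twist": [0,0,-30]}
    - {"xyz": [0.215,-0.29,0],"twist": [0,0,-30]}
    - {"xyz": [0.227,-0.308,0],"twist": [0,0,-30]}
    - {"xyz": [0.227,-0.308,0],"twist": [0,0,-30]}

```text
time: 2.1
tool_pos: [0.5912, -0.0968, 0.2117]
ee_rot: [-1.572, 0.002, 0.086]
wrist_force: [0.4, -0.3, 0.8]
width: 0.0004
```

Request:
step_arm:
  commands:
    - {"xyz": [0,0,-0.02]}
    - {"xyz": [0,0,-0.045]}
    - {"xyz": [0,0,-0.062]}
    - {"xyz": [0,0,-0.073]}
    - {"xyz": [0,0,-0.073]}

```text
validation failed for argument at $.co...
```

Run:
```python
from h import *
for n in("top","side"):
    p,d=robot.snapshot(n); cv2.imwrite(f"pics/{n}1.png",p[:,:,::-1])
crop('pics/top1.png','pics/t1c.png',245,155,200,150,4)
crop('pics/side1.png','pics/s1c.png',205,150,200,150,4)
print(robot.get_obs()['tool_pos'])
```

```text
[ 0.58992955 -0.09297204  0.21264651]
```

View pics/s1c.png

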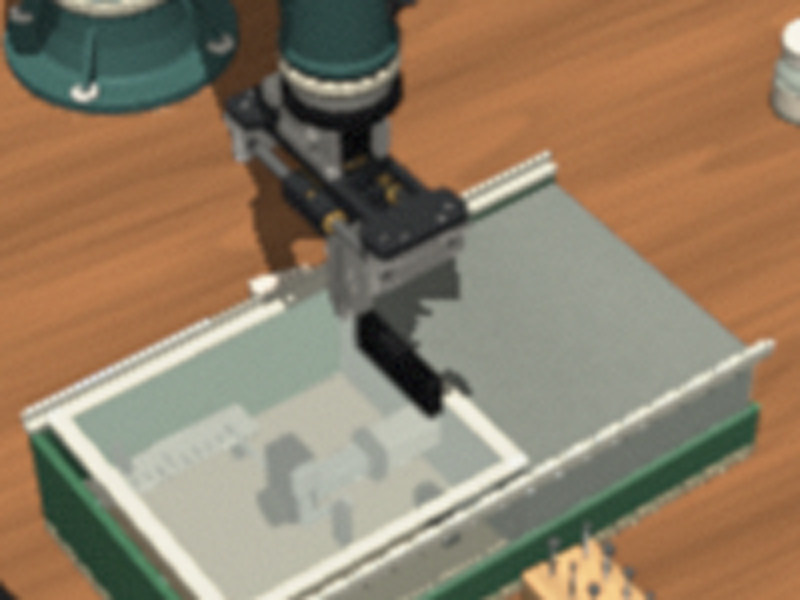

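The side view shows the closed fingers above the panel, on the -y side of the handle as planned. The descent was refused because a row needs a twist, so I'm sending it again.

Request:
step_arm:
  commands:
    - {"xyz": [0,0,-0.02],"twist": [0,0,0]}
    - {"xyz": [0,0,-0.045],"twist": [0,0,0]}
    - {"xyz": [0,0,-0.062],"twist": [0,0,0]}
    - {"xyz": [0,0,-0.073],"twist": [0,0,0]}
    - {"xyz": [0,0,-0.073],"twist": [0,0,0]}
    - {"xyz": [0,0,-0.073],"twist": [0,0,0]}

```text
time: 2.7
tool_pos: [0.5901, -0.0912, 0.1407]
ee_rot: [-1.571, 0.0, 0.093]
wrist_force: [0.0, -0.5, -0.0]
width: 0.0008
```

Request:
step_arm:
  commands:
    - {"xyz": [-0.001,0.01,0],"twist": [0,0,0]}
    - {"xyz": [-0.002,0.02,0],"twist": [0,0,0]}
    - {"xyz": [-0.003,0.035,0],"twist": [0,0,0]}
    - {"xyz": [-0.005,0.05,0],"twist": [0,0,0]}
    - {"xyz": [-0.006,0.065,0],"twist": [0,0,0]}
    - {"xyz": [-0.007,0.08,0],"twist": [0,0,0]}
    - {"xyz": [-0.009,0.095,0],"twist": [0,0,0]}
    - {"xyz": [-0.01,0.11,0],"twist": [0,0,0]}
    - {"xyz": [-0.011,0.125,0],"twist": [0,0,0]}
    - {"xyz": [-0.013,0.14,0],"twist": [0,0,0]}
    - {"xyz": [-0.014,0.15,0],"twist": [0,0,0]}
    - {"xyz": [-0.014,0.15,0],"twist": [0,0,0]}

```text
time: 3.7
tool_pos: [0.5762, 0.0613, 0.1411]
ee_rot: [-1.569, -0.001, 0.096]
wrist_force: [-0.4, 0.1, -1.4]
width: 0.0003
```

Request:
step_arm:
  commands:
    - {"xyz": [-0.001,0.01,0],"twist": [0,0,0]}
    - {"xyz": [-0.002,0.02,0],"twist": [0,0,0]}
    - {"xyz": [-0.003,0.03,0],"twist": [0,0,0]}
    - {"xyz": [-0.003,0.03,0],"twist": [0,0,0]}

```text
time: 4.03
tool_pos: [0.5733, 0.0901, 0.1404]
ee_rot: [-1.569, 0.0, 0.094]
wrist_force: [-0.5, 0.6, -0.8]
width: 0.0008
```

Run:
```python
from h import *
p,d=robot.snapshot("side"); cv2.imwrite(f"pics/side2.png",p[:,:,::-1])
crop('pics/side2.png','pics/s2c.png',205,150,200,150,4)
o=robot.get_obs();print(o['tool_pos'],o['wrist_force'])
```

```text
[0.57335146 0.0893095  0.14026952] [ 0.40673876  0.2190112  -0.02934768]
```

View pics/s2c.png

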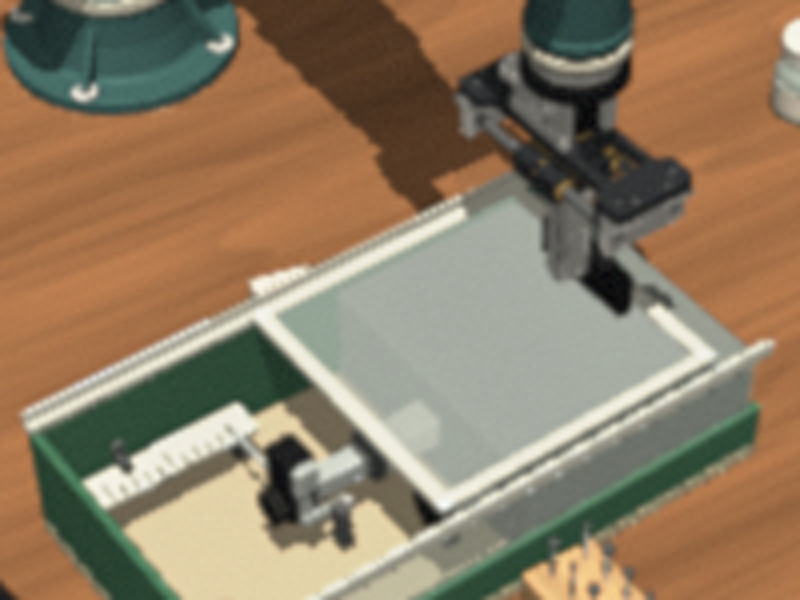

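The guard is sliding and is now about 160 mm open, with the grip and clip uncovered. I'll keep pushing in small steps.

Request:
step_arm:
  commands:
    - {"xyz": [-0.001,0.01,0],"twist": [0,0,0]}
    - {"xyz": [-0.002,0.02,0],"twist": [0,0,0]}
    - {"xyz": [-0.002,0.025,0],"twist": [0,0,0]}
    - {"xyz": [-0.002,0.025,0],"twist": [0,0,0]}

```text
time: 4.42
tool_pos: [0.5713, 0.1146, 0.1402]
ee_rot: [-1.569, 0.001, 0.094]
wrist_force: [-0.1, 1.2, -0.4]
width: 0.0006
```

Request:
step_arm:
  commands:
    - {"xyz": [0,0.004,0],"twist": [0,0,0]}
    - {"xyz": [-0.001,0.008,0],"twist": [0,0,0]}
    - {"xyz": [-0.001,0.008,0],"twist": [0,0,0]}

```text
time: 4.67
tool_pos: [0.5713, 0.1175, 0.1404]
ee_rot: [-1.579, -0.001, 0.091]
wrist_force: [1.4, -8.8, -0.9]
width: 0.0005
```

Run:
```python
from h import *
p,d=robot.snapshot("side"); cv2.imwrite(f"pics/side3.png",p[:,:,::-1])
crop('pics/side3.png','pics/s3c.png',205,150,200,150,4)
o=robot.get_obs();print(o['tool_pos'],o['wrist_force'])
```

```text
[0.57132065 0.11750339 0.14038193] [ 1.70339734 -8.24074291 -0.93002796]
```

View pics/s3c.png

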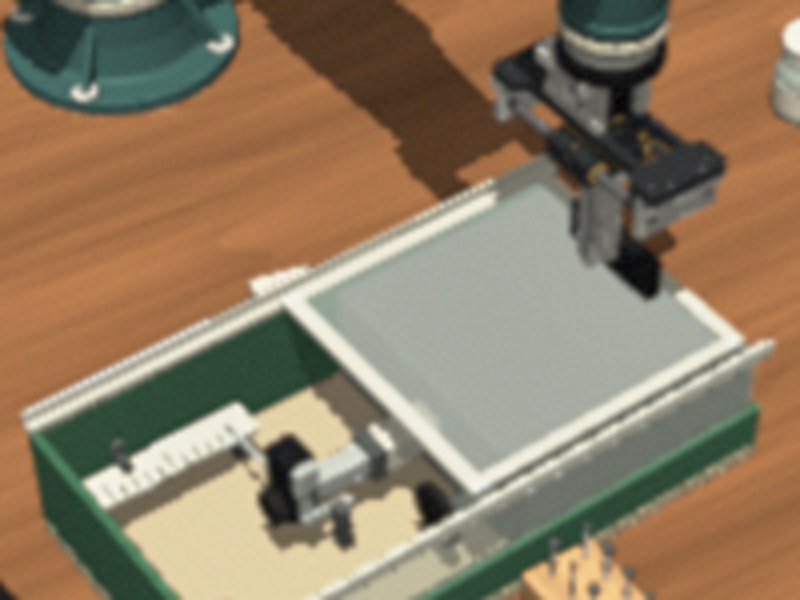

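Request:
step_arm:
  commands:
    - {"xyz": [0,-0.01,0],"twist": [0,0,0]}
    - {"xyz": [0.002,-0.025,0.01],"twist": [0,0,0]}
    - {"xyz": [0.002,-0.03,0.04],"twist": [0,0,0]}
    - {"xyz": [0.002,-0.03,0.07],"twist": [0,0,0]}
    - {"xyz": [0.002,-0.03,0.08],"twist": [0,0,0]}
  fingers: 0

```text
time: 5.13
tool_pos: [0.5745, 0.0909, 0.2257]
ee_rot: [-1.57, -0.008, 0.092]
wrist_force: [0.3, -0.4, 1.3]
width: 0.0303
```

Run:
```python
from h import *
for n in("top","side"):
    p,d=robot.snapshot(n); cv2.imwrite(f"pics/{n}4.png",p[:,:,::-1]); np.save(f"pics/{n}4.npy",d)
crop('pics/top4.png','pics/t4c.png',325,175,114,85,7)
crop('pics/side4.png','pics/s4c.png',205,225,120,85,6)
o=robot.get_obs();print(o['tool_pos'],o['wrist_force'])
```

```text
[0.57415886 0.09120026 0.2236431 ] [-0.26690979 -0.1656808  -0.39158232]
```

View pics/t4c.png

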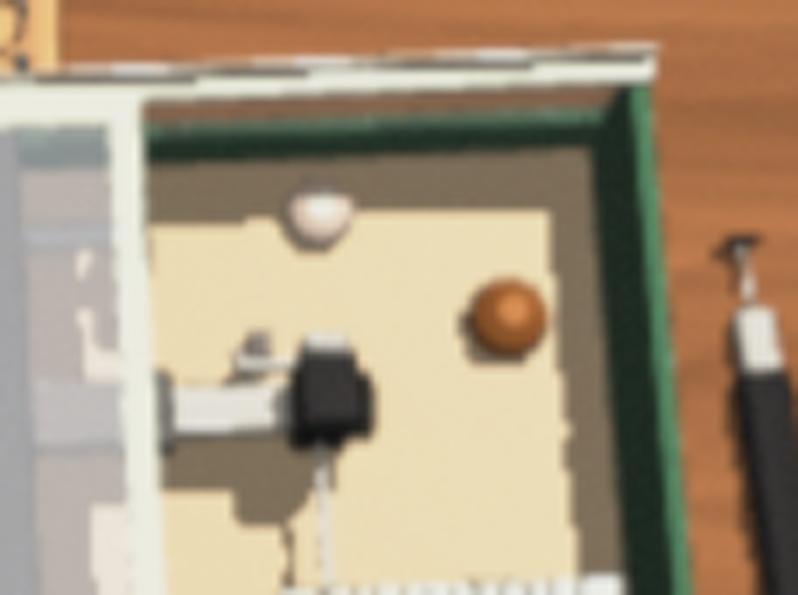

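View pics/s4c.png

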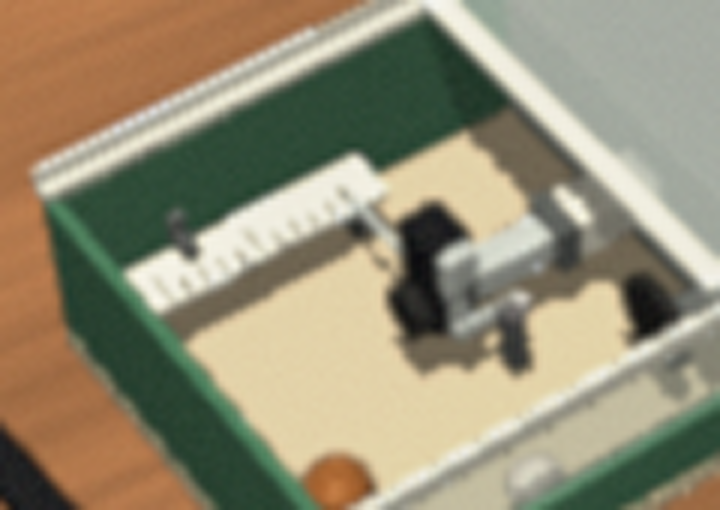

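View pics/top4.png

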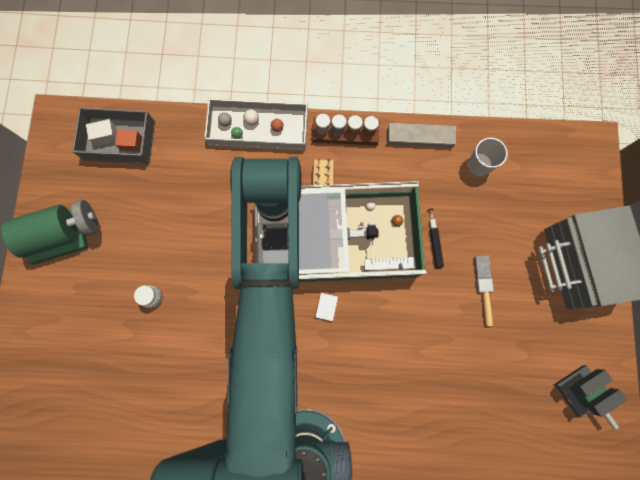

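Run:
```python
from h import *
# dark masks enlarged
im=cv2.imread('pics/top4.png')
g=im[215:250,355:390].max(2); print('top grip max channel'); print(g[8:27,8:26])
yaw=.0925; c,s=np.cos(yaw),np.sin(yaw)
m=(im.max(2)<75).astype(np.uint8); m2=np.zeros_like(m); m2[218:246,362:382]=m[218:246,362:382]
ys,xs=np.nonzero(m2); print('dark bbox',xs.min(),xs.max(),ys.min(),ys.max(),xs.mean(),ys.mean())
def pan(p,o=np.array([.590,-.055])):
    d=p[:2]-o; return np.array([c*d[0]+s*d[1],-s*d[0]+c*d[1]])
r=cv2.minAreaRect(np.stack([xs,ys],1).astype(np.float32)); print(r)
def T(u,v,z): return on('top',(325+(u+.5)/7-.5,175+(v+.5)/7-.5),z)
def S(u,v,z): return on('side',(205+(u+.5)/6-.5,225+(v+.5)/6-.5),z)
for nm,u,v,z in [('gTL',300,352,.107),('gTR',352,350,.107),('gBL',300,440,.107),('btn',325,338,.095),('ptr',327,580,.0595),('post',258,343,.08),('outer',655,85,.121)]:
    p=T(u,v,z);print(nm,p.round(4),pan(p).round(4))
for nm,u,v,z in [('gtop_c',435,222,.107),('clip tab top',178,215,.0795),('ptr end',345,190,.0595)]:
    p=S(u,v,z);print('S',nm,p.round(4),pan(p).round(4))
for f,b in(('top4',(360,255,60,20)),):
    crop(f'pics/{f}.png','pics/t4d.png',355,220,70,55,11)
```

```text
top grip max channel
[[192 228 234 234 224 199 213 220 220 221 221 216 229 234 235 235 235 235]
 [189 228 234 233 201 147 163 179 181 186 184 181 212 230 235 235 235 235]
 [178 225 234 229 171 100  98 104 109 111 112 118 153 223 234 235 235 235]
 [202 224 227 215 135  72  61  63  65  65  65  67 102 215 232 235 235 235]
 [189 196 193 156  90  54  56  57  56  57  57  58  81 176 215 231 234 235]
 [195 208 200 125  54  48  55  57  57  55  58  56  63 105 152 221 234 235]
 [222 226 207 122  47  45  55  57  57  57  59  57  56  54  94 198 230 235]
 [225 203 158  90  38  45  54  56  57  57  57  60  56  46  74 165 225 235]
 [223 167 121  74  37  44  53  55  58  59  58  57  58  46  66 147 223 234]
 [203 145 113  73  38  41  53  57  58  58  59  58  59  47  66 146 222 234]
 [204 146 113  73  39  36  51  56  58  56  59  58  58  48  66 145 222 234]
 [219 159 115  78  37  37  47  47  48  48  48  49  48  43  64 144 222 234]
 [194 141 104  72  39  28  33  33  33  32  30  32  33  37  61 145 221 234]
 [134 109  91  58  30  22  22  23  23  22  24  30  42  50  76 167 225 234]
 [114 111  98  58  29  20  19
[... 248 characters left out ...]
4 235 235 235 235 235]
 [126 128 126 127 125 125 126 130 148 150 219 234 236 235 235 235 235 235]]
dark bbox 366 377 226 238 371.2290076335878 232.2290076335878
((371.5, 232.0), (12.0, 11.0), 90.0)
gTL [ 0.6098 -0.137   0.107 ] [ 0.0122 -0.0835]
gTR [ 0.6117 -0.1573  0.107 ] [ 0.0122 -0.1038]
gBL [ 0.5747 -0.1381  0.107 ] [-0.0229 -0.0813]
btn [ 0.6189 -0.1478  0.095 ] [ 0.0202 -0.0951]
ptr [ 0.528  -0.1552  0.0595] [-0.071 -0.094]
post [ 0.6191 -0.1227  0.08  ] [ 0.0227 -0.0701]
outer [ 0.7213 -0.2715  0.121 ] [ 0.1108 -0.2277]
S gtop_c [ 0.5944 -0.1473  0.107 ] [-0.0042 -0.0923]
S clip tab top [ 0.5055 -0.2369  0.0795] [-0.101  -0.1733]
S ptr end [ 0.5147 -0.1554  0.0595] [-0.0843 -0.0931]
```

View pics/t4d.png

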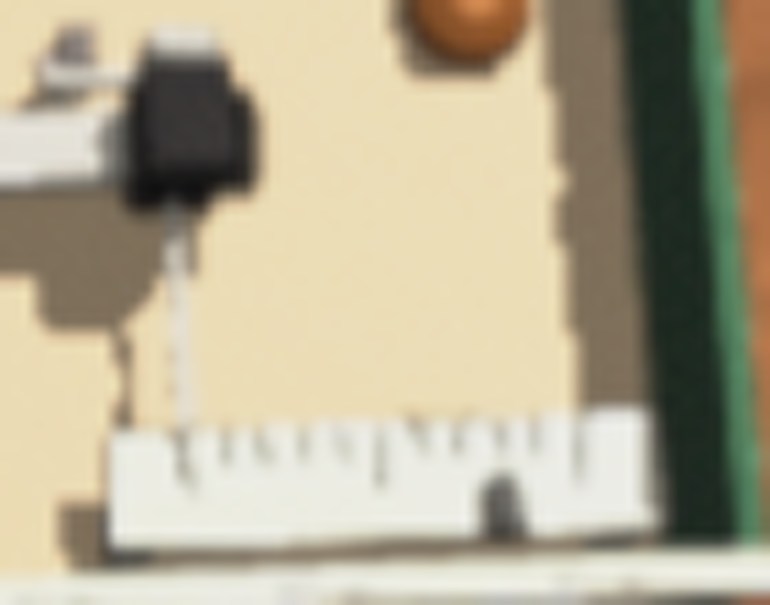

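Run:
```python
from h import *
im=cv2.imread('pics/top4.png'); print(im.max(2)[217:228,366:378])
yaw=.0925; c,s=np.cos(yaw),np.sin(yaw)
def pan(p,o=np.array([.590,-.055])):
    d=p[:2]-o; return np.array([c*d[0]+s*d[1],-s*d[0]+c*d[1]])
def D(u,v,z): return on('top',(355+(u+.5)/11-.5,220+(v+.5)/11-.5),z)
for nm,px,z in [('btn outer',(372,222.),.104),('grip+x edge',(371.5,225.0),.107),('grip-x topface edge',(372,234.6),.106)]:
    p=on('top',px,z);print(nm,p.round(4),pan(p).round(4))
for nm,u,v,z in [('mark0',188,460,.0565),('mark50',381,460,.0565),('mark100',580,455,.0565),('clip top',500,480,.0795),('clip base',505,535,.0575),('scale inner',113,432,.0565),('ptr base',175,210,.0595),('ptr at scale',183,420,.0595)]:
    p=D(u,v,z);print(nm,p.round(4),pan(p).round(4))
```

```text
[[235 235 235 235 235 235 235 235 235 235 235 235]
 [235 235 235 235 235 235 235 235 235 235 235 235]
 [235 235 235 235 235 235 235 235 235 235 235 235]
 [235 235 235 235 235 235 235 235 235 235 235 235]
 [235 235 235 235 235 234 234 234 234 235 235 235]
 [235 233 227 228 229 228 228 228 227 233 235 235]
 [234 224 199 213 220 220 221 221 216 229 234 235]
 [233 201 147 163 179 181 186 184 181 212 230 235]
 [229 171 100  98 104 109 111 112 118 153 223 234]
 [215 135  72  61  63  65  65  65  67 102 215 232]
 [156  90  54  56  57  56  57  57  58  81 176 215]]
btn outer [ 0.6193 -0.1496  0.104 ] [ 0.0204 -0.0969]
grip+x edge [ 0.61   -0.1481  0.107 ] [ 0.0113 -0.0946]
grip-x topface edge [ 0.5834 -0.1504  0.106 ] [-0.0154 -0.0944]
mark0 [ 0.5174 -0.1568  0.0565] [-0.0817 -0.0947]
mark50 [ 0.5199 -0.2059  0.0565] [-0.0837 -0.1437]
mark100 [ 0.5239 -0.2564  0.0565] [-0.0844 -0.1944]
clip top [ 0.5127 -0.2323  0.0795] [-0.0933 -0.1694]
clip base [ 0.5022 -0.2375  0.0575] [-0.1043 -0.1736]
scale inner [ 0.5236 -0.1375  0.0565] [-0.0737 -0.076 ]
ptr base [ 0.5816 -0.1513  0.0595] [-0.0173 -0.0951]
ptr at scale [ 0.5271 -0.1549  0.0595] [-0.0718 -0.0937]
```

Run:
```python
from h import *
a=cv2.imread('pics/top4.png')[252:274,372:420]; b=cv2.imread('pics/side4.png')[248:282,220:268]
f=lambda x:cv2.resize(x,None,fx=16,fy=16,interpolation=cv2.INTER_NEAREST)
cv2.imwrite('pics/ca.png',f(a)); cv2.imwrite('pics/cb.png',f(b))
print(a.max(2)[8:22,22:36]); print(b.max(2)[6:26,8:26])
```

```text
[[228 233 199 222 235 233 207 224 233 209 224 235 233 198]
 [231 234 221 229 235 234 222 229 234 225 231 235 234 199]
 [236 236 235 235 235 228 214 220 232 234 235 236 234 206]
 [236 236 236 235 225 190 155 173 223 235 236 236 234 216]
 [236 236 236 234 199 132 112 137 205 232 236 236 235 229]
 [236 236 236 233 185 110 104 124 185 228 235 236 236 235]
 [236 236 236 233 187 108  97 117 171 224 235 236 235 235]
 [234 234 233 231 184 105  85 100 139 216 233 233 229 226]
 [200 199 197 193 152  94  73  87 114 177 201 202 191 180]
 [133 132 132 132 124 115 108 112 121 137 145 144 142 135]
 [151 155 163 168 167 167 167 167 169 180 185 185 186 186]
 [212 214 217 219 219 219 219 219 220 224 226 225 225 226]
 [234 234 234 234 234 235 235 234 235 235 235 228 223 227]
 [233 233 233 234 233 233 233 233 233 232 232 224 220 223]]
[[ 76  78  77  77  76  75  73  76  74  74  76  75  73  76  75  77  73  74]
 [ 74  76  75  74  74  74  76  78  76  74  75  73  75  74  76  72  72  75]
 [ 75  74  76  74  75  74  78  76  76  75  75  74  74  73  75  74  75  74]
 [ 74  75  77  76  76  74  75  73  75  75  76  7
[... 527 characters left out ...]
242 242 242 242 240 232]
 [ 77  73  70  73  76  83  86  90  98 141 225 242 242 242 242 242 240 239]
 [ 74  73  78  98 132 156 138  97  78 106 186 236 242 243 242 239 226 233]
 [ 77  98 133 174 218 233 221 148  94 113 197 237 241 236 240 237 212 204]
 [132 173 217 235 243 245 241 209 171 174 225 240 237 219 230 241 229 190]
 [218 235 243 244 243 244 243 238 233 228 223 235 239 230 219 234 233 181]
 [244 242 240 240 243 243 243 237 241 237 215 221 239 236 216 208 185 137]
 [245 242 230 226 239 243 237 212 230 241 230 215 231 227 199 164 132 112]
 [236 243 235 217 229 241 237 200 207 236 234 210 195 172 146 125 112 112]
 [203 236 241 229 217 232 241 228 205 212 195 163 140 127 114 112 112 109]]
```

View pics/ca.png

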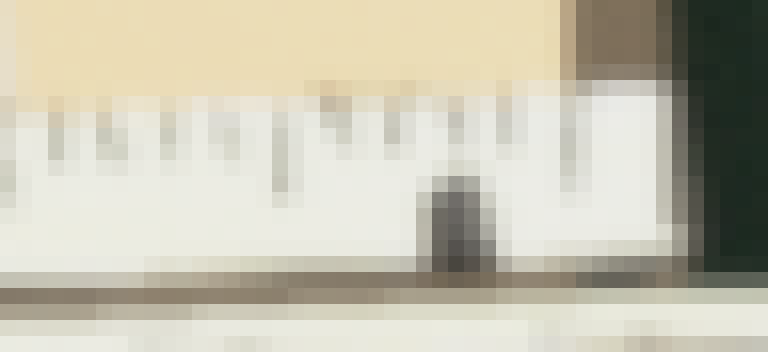

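View pics/cb.png

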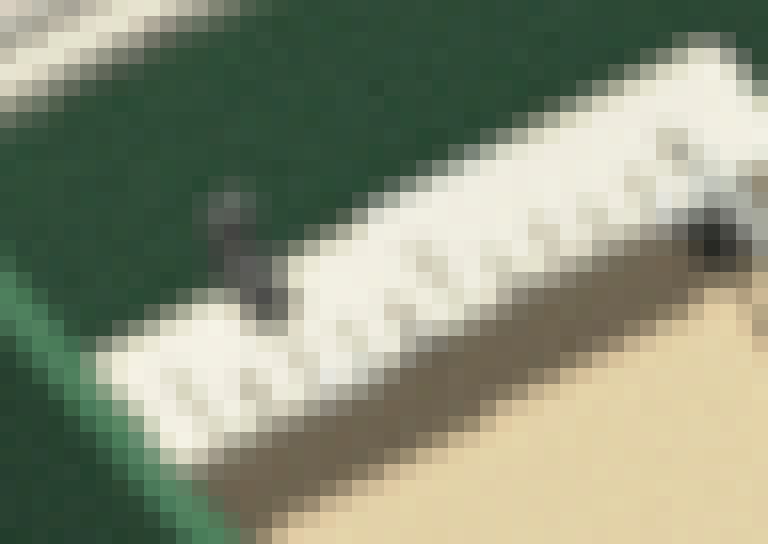

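Run:
```python
from h import *
yaw=.0925; c,s=np.cos(yaw),np.sin(yaw)
def pan(p,o=np.array([.590,-.055])):
    d=p[:2]-o; return np.array([c*d[0]+s*d[1],-s*d[0]+c*d[1]])
def A(u,v,z): return pan(on('top',(372+u/16-.5,252+v/16-.5),z)).round(4)
def B(u,v,z): return pan(on('side',(220+u/16-.5,248+v/16-.5),z)).round(4)
for z in(.0565,.06,.065): print('A near end',z,A(456,190,z),'B base end',B(272,310,z))
print('A marks 50,100,80',A(280,180,.0565),A(568,175,.0565),A(456,130,.0565))
for z in (.07,.075,.0795): print('B tab top',z,B(230,205,z),'A tab',A(463,255,z))
print('B mark 0?',B(672,145,.0565),'50?',B(432,260,.0565),'100?',B(185,390,.0565), '80?',B(300,365,.0565))
# ray midpoint: tab top B with A lower
print(proj('top',[[.5045,-.236,.0795]]))
```

```text
A near end 0.0565 [-0.0906 -0.1735] B base end [-0.0954 -0.1719]
A near end 0.06 [-0.0911 -0.1729] B base end [-0.0925 -0.1732]
A near end 0.065 [-0.0918 -0.172 ] B base end [-0.0883 -0.1752]
A marks 50,100,80 [-0.0876 -0.1429] [-0.0887 -0.1933] [-0.08   -0.1743]
B tab top 0.07 [-0.11   -0.1702] A tab [-0.1039 -0.1715]
B tab top 0.075 [-0.1057 -0.1722] A tab [-0.1045 -0.1706]
B tab top 0.0795 [-0.1019 -0.1739] A tab [-0.1051 -0.1697]
B mark 0? [-0.0867 -0.0937] 50? [-0.0887 -0.143 ] 100? [-0.0883 -0.1938] 80? [-0.0813 -0.1746]
[[401.28710222 266.21899651]]
```

Request:
step_arm:
  commands:
    - {"xyz": [0.001,-0.012,0],"twist": [0,0,0]}
    - {"xyz": [0.004,-0.04,0],"twist": [0,0,0]}
    - {"xyz": [0.007,-0.07,0],"twist": [0,0,0]}
    - {"xyz": [0.01,-0.1,0],"twist": [0,0,0]}
    - {"xyz": [0.013,-0.13,0],"twist": [0,0,0]}
    - {"xyz": [0.016,-0.16,0],"twist": [0,0,0]}
    - {"xyz": [0.019,-0.19,0],"twist": [0,0,0]}
    - {"xyz": [0.022,-0.215,0],"twist": [0,0,0]}
    - {"xyz": [0.0235,-0.232,0],"twist": [0,0,0]}
    - {"xyz": [0.0245,-0.2405,0],"twist": [0,0,0]}
    - {"xyz": [0.0245,-0.2405,0],"twist": [0,0,0]}
    - {"xyz": [0.0245,-0.2405,0],"twist": [0,0,0]}
  fingers: 0

```text
time: 6.23
tool_pos: [0.5965, -0.1493, 0.2187]
ee_rot: [-1.569, 0.003, 0.092]
wrist_force: [0.6, 0.5, -0.2]
width: 0.094
```

Request:
step_arm:
  commands:
    - {"xyz": [0,0,-0.02],"twist": [0,0,0]}
    - {"xyz": [0,0,-0.045],"twist": [0,0,0]}
    - {"xyz": [0,0,-0.07],"twist": [0,0,0]}
    - {"xyz": [0,0,-0.09],"twist": [0,0,0]}
    - {"xyz": [0,0,-0.09],"twist": [0,0,0]}
    - {"xyz": [0,0,-0.09],"twist": [0,0,0]}

```text
time: 6.73
tool_pos: [0.5963, -0.1479, 0.1291]
ee_rot: [-1.569, 0.003, 0.094]
wrist_force: [0.4, -0.1, 0.4]
width: 0.0938
```

Run:
```python
from h import *
o=robot.get_obs();print(o['tool_pos'],o['wrist_force'],o['ee_rot'],o['width'])
for n in("top","side"):
    p,d=robot.snapshot(n); cv2.imwrite(f"pics/{n}5.png",p[:,:,::-1])
crop('pics/side5.png','pics/s5c.png',205,170,160,130,5)
crop('pics/top5.png','pics/t5c.png',305,175,150,120,5)
```

```text
[ 0.59625619 -0.14785122  0.12909578] [ 0.37365257 -0.10531227  0.41078651] [-1.56897539  0.00307098  0.09442296] 0.09382822073502495
```

View pics/s5c.png

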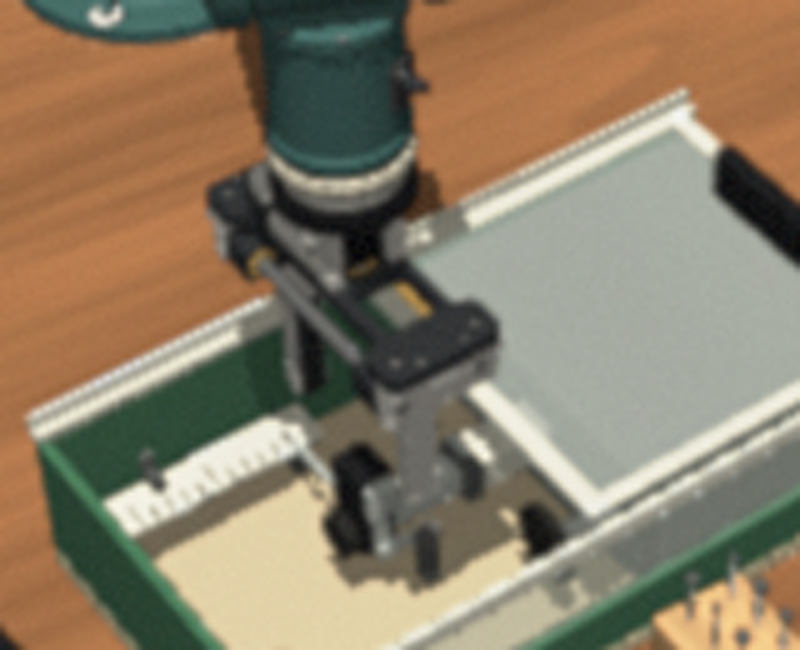

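View pics/t5c.png

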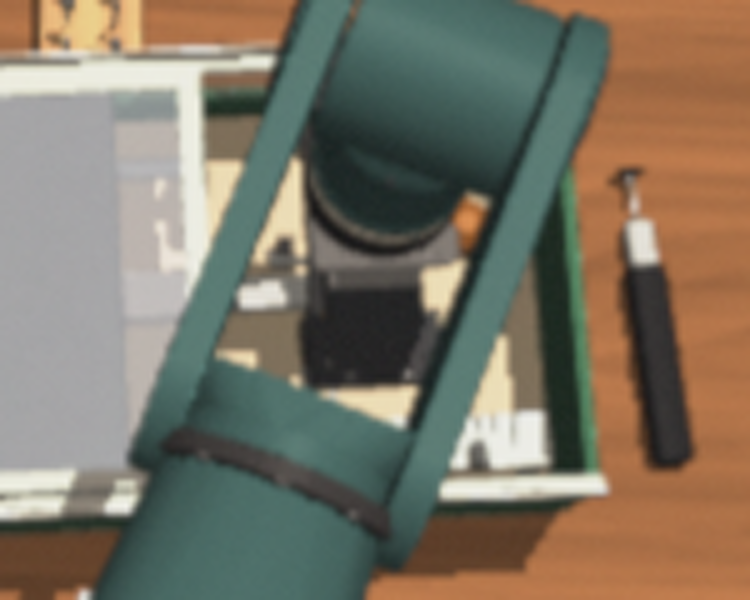

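The fingers straddle the grip, with the clip and its tab well clear. I'll lower to grasp height now.

Request:
step_arm:
  commands:
    - {"xyz": [0,0,-0.015],"twist": [0,0,0]}
    - {"xyz": [0,0,-0.03],"twist": [0,0,0]}
    - {"xyz": [0,0,-0.042],"twist": [0,0,0]}
    - {"xyz": [0,0,-0.048],"twist": [0,0,0]}
    - {"xyz": [0,0,-0.048],"twist": [0,0,0]}
    - {"xyz": [0,0,-0.048],"twist": [0,0,0]}

```text
time: 7.33
tool_pos: [0.5975, -0.1496, 0.0831]
ee_rot: [-1.571, -0.001, 0.093]
wrist_force: [-0.2, 0.1, 0.7]
width: 0.0943
```

Request:
step_arm:
  commands:
    - {"xyz": [0,0,0],"twist": [0,0,0]}
    - {"xyz": [0,0,0],"twist": [0,0,0]}
    - {"xyz": [0,0,0],"twist": [0,0,0]}
    - {"xyz": [0,0,0],"twist": [0,0,0]}
    - {"xyz": [0,0,0],"twist": [0,0,0]}
    - {"xyz": [0,0,0],"twist": [0,0,0]}
    - {"xyz": [0,0,0],"twist": [0,0,0]}
    - {"xyz": [0,0,0],"twist": [0,0,0]}
    - {"xyz": [0,0,0],"twist": [0,0,0]}
    - {"xyz": [0,0,0],"twist": [0,0,0]}
    - {"xyz": [0,0,0],"twist": [0,0,0]}
    - {"xyz": [0,0,0],"twist": [0,0,0]}
  fingers: 255

```text
time: 8.33
tool_pos: [0.5966, -0.1496, 0.0825]
ee_rot: [-1.571, 0.001, 0.092]
wrist_force: [-3.8, -0.5, 0.4]
width: 0.0304
```

Run:
```python
from h import *
o=robot.get_obs();print(o['tool_pos'],o['wrist_force'],o['wrist_torque'],o['ee_rot'],o['width'])
p,d=robot.snapshot("side"); cv2.imwrite("pics/side6.png",p[:,:,::-1])
crop('pics/side6.png','pics/s6c.png',205,170,160,130,5)
```

```text
[ 0.59658839 -0.14960553  0.08247524] [-3.82254295 -0.53637337  0.42105481] [-0.03530839 -0.14585162 -0.00562567] [-1.57057941e+00  1.06304774e-03  9.23776297e-02] 0.030418943062455562
```

View pics/s6c.png

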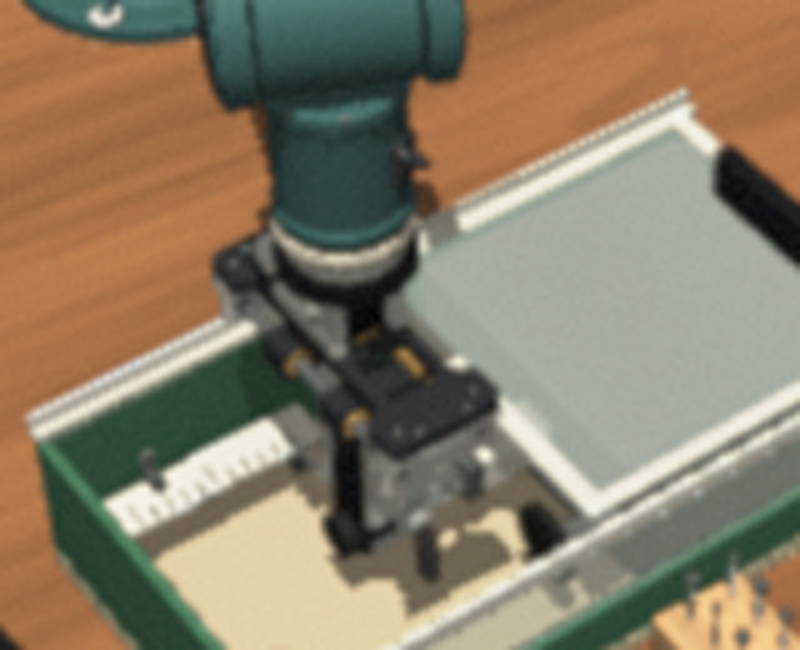

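Opening is 30.4 mm, so the button is in. Now I'll draw the arm out to 75 mm.

Request:
step_arm:
  commands:
    - {"xyz": [0,-0.003,0],"twist": [0,0,0]}
    - {"xyz": [0,-0.008,0],"twist": [0,0,0]}
    - {"xyz": [0.0005,-0.015,0],"twist": [0,0,0]}
    - {"xyz": [0.001,-0.023,0],"twist": [0,0,0]}
    - {"xyz": [0.002,-0.031,0],"twist": [0,0,0]}
    - {"xyz": [0.003,-0.039,0],"twist": [0,0,0]}
    - {"xyz": [0.0035,-0.047,0],"twist": [0,0,0]}
    - {"xyz": [0.0045,-0.055,0],"twist": [0,0,0]}
    - {"xyz": [0.005,-0.063,0],"twist": [0,0,0]}
    - {"xyz": [0.0055,-0.069,0],"twist": [0,0,0]}
    - {"xyz": [0.006,-0.075,0],"twist": [0,0,0]}
    - {"xyz": [0.006,-0.075,0],"twist": [0,0,0]}

```text
time: 9.38
tool_pos: [0.6036, -0.226, 0.0825]
ee_rot: [-1.572, -0.001, 0.092]
wrist_force: [1.3, 2.5, 0.3]
width: 0.03
```

Run:
```python
from h import *
o=robot.get_obs();print(o['tool_pos'],o['wrist_force'],o['wrist_torque'],o['ee_rot'],o['width'])
for n in("top","side"):
    p,d=robot.snapshot(n); cv2.imwrite(f"pics/{n}7.png",p[:,:,::-1])
crop('pics/side7.png','pics/s7c.png',205,210,120,90,6)
crop('pics/top7.png','pics/t7c.png',355,220,70,55,11)
```

```text
[ 0.60361117 -0.22601017  0.0824986 ] [1.26574639 2.52916538 0.32136846] [ 0.53869665 -0.61307299  0.01706336] [-1.57167130e+00 -1.04890199e-03  9.15768398e-02] 0.029954594349615563
```

View pics/s7c.png

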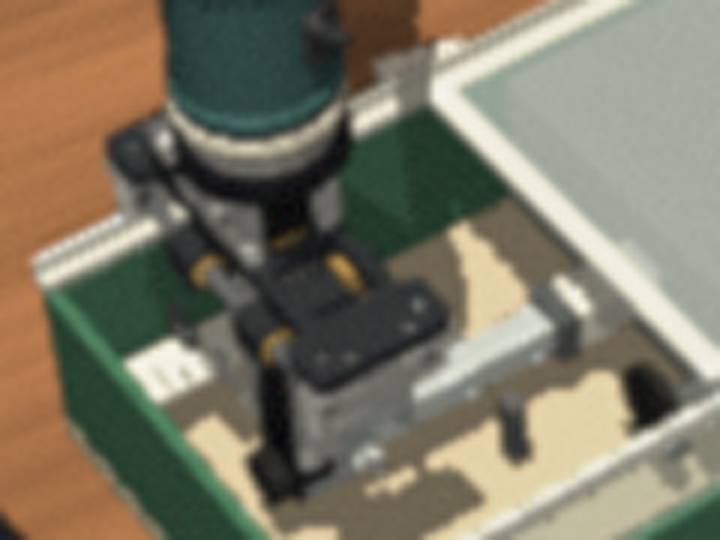

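View pics/t7c.png

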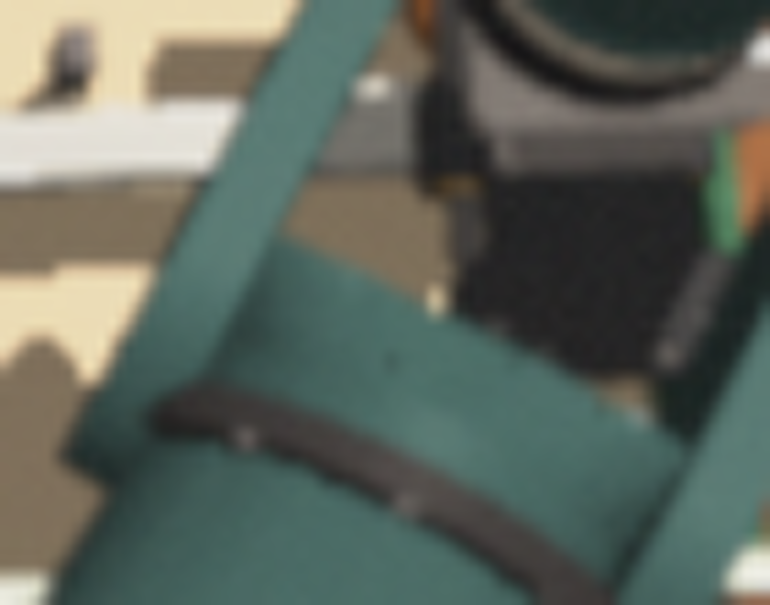

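The arm came out with a spring pull of about 2.5 N. The gripper hides the pointer in both views, so I'll move to 79 mm and check by the displacement of the visible grip base.

Request:
step_arm:
  commands:
    - {"xyz": [0,-0.002,0],"twist": [0,0,0]}
    - {"xyz": [0.0003,-0.0035,0],"twist": [0,0,0]}
    - {"xyz": [0.0003,-0.0035,0],"twist": [0,0,0]}
    - {"xyz": [0.0003,-0.0035,0],"twist": [0,0,0]}

```text
time: 9.82
tool_pos: [0.6038, -0.228, 0.0825]
ee_rot: [-1.571, -0.001, 0.093]
wrist_force: [1.6, 3.1, -0.1]
width: 0.0304
```

Run:
```python
from h import *
ps=[]
for k in range(5):
    p,d=robot.snapshot("side"); o=robot.get_obs(); ps.append(o['tool_pos']); print(o['tool_pos'].round(4),o['wrist_force'].round(1),o['width'])
print(np.mean(ps,0))
cv2.imwrite("pics/side8.png",p[:,:,::-1])
a=cv2.imread('pics/side4.png')[255:300,255:300]; b=p[265:310,230:275,::-1]
f=lambda x:cv2.resize(x,None,fx=8,fy=8,interpolation=cv2.INTER_NEAREST)
cv2.imwrite('pics/cmp8.png',np.hstack([f(a),f(b)]))
crop('pics/side8.png','pics/s8c.png',210,235,90,70,8)
```

```text
[ 0.6038 -0.228   0.0825] [ 2.1  2.4 -1. ] 0.029991569189307635
[ 0.6038 -0.228   0.0825] [ 1.7  2.8 -0.6] 0.03008072066199807
[ 0.6038 -0.228   0.0825] [ 1.4  3.  -1.5] 0.030101484835933986
[ 0.6038 -0.228   0.0825] [ 1.7  2.7 -0.6] 0.02999995099458697
[ 0.6038 -0.228   0.0825] [ 2.5  3.6 -1. ] 0.030362799252232047
[ 0.60377075 -0.22797478  0.08253144]
```

View pics/cmp8.png

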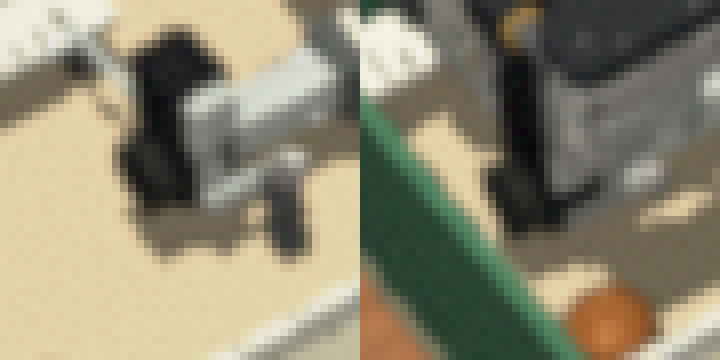

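View pics/s8c.png

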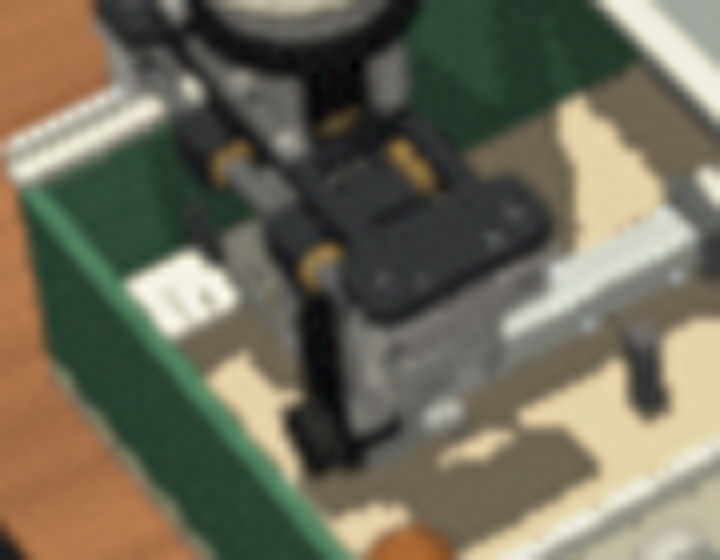

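Run:
```python
from h import *
yaw=.0925; c,s=np.cos(yaw),np.sin(yaw)
def pan(p,o=np.array([.590,-.055])):
    d=p[:2]-o; return np.array([c*d[0]+s*d[1],-s*d[0]+c*d[1]])
for z,A,B in [(.068,(120,152),(487-360,170)),(.045,(137,200),(513-360,230))]:
    a=pan(on('side',(255+A[0]/8-.5,255+A[1]/8-.5),z));b=pan(on('side',(230+B[0]/8-.5,265+B[1]/8-.5),z)); print(a,b,b-a)
# template matching: patch of foot
A=cv2.imread('pics/side4.png');B=cv2.imread('pics/side8.png')
for (x,y,w,h) in [(267,270,14,14),(268,272,9,11)]:
    t=A[y:y+h,x:x+w]; r=cv2.matchTemplate(B[260:310,230:275],t,cv2.TM_CCOEFF_NORMED); _,m,_,l=cv2.minMaxLoc(r)
    print(m,(l[0]+230-x,l[1]+260-y))
P=np.array([.597,-.15,.06]); d=np.array([s,-c,0])
for L in(.074,.079,.084): print(L,proj('side',[P,P+d*L])[1]-proj('side',[P])[0])
```

```text
[-0.01026596 -0.11571494] [-0.0124261 -0.192543 ] [-0.00216015 -0.07682807]
[-0.00574687 -0.1131371 ] [-0.00201491 -0.19084081] [ 0.00373196 -0.07770371]
0.9037241339683533 (-24, 13)
0.9589083790779114 (-24, 13)
0.074 [-22.52335738  12.19763477]
0.079 [-24.07732252  13.03934421]
0.084 [-25.63546698  13.88333704]
```

Run:
```python
from h import *
a=cv2.imread('pics/side3.png').astype(int);b=cv2.imread('pics/side8.png').astype(int)
print('guard edge region diff',abs(a-b)[255:268,310:330].mean())
o=robot.get_obs();print(o['tool_pos'],abs(o['qvel']).max(),o['width'],o['time'])
print(robot.close_job())
```

```text
guard edge region diff 1.1243589743589744
[ 0.60377298 -0.22797786  0.08253551] 0.0015721439599027654 0.030362799252232047 10.0667
the job is handed in; nothing more can be done
None
```

I slid the guard open, squeezed the grip and drew the stop arm out level with the clip. I handed the job in at 10.1 s with the grip still held; no verdict is reported.

- **Guard:** I pushed it by its handle with closed fingers until it met its end stop, at about 8 N. The later pictures show it had not moved back.
- **Lock button:** The opening was 30.4 mm at home and 30.0–30.4 mm at the end, against 31.5 mm nominal with the button fully in, so I take it as fully in. The spring pulled with about 2.5–3.6 N at the end.
- **Draw distance:** The tool moved 78.7 mm. Matching the grip base in the side pictures gave about 79 mm, so the grip did not slip. Two grip corners picked by eye gave 77–78 mm.
- **Clip position:** My measurements put the clip between 77 and 80 mm from the zero mark, so the remaining error should be about 2 mm at most.

**Not checked:**
- The gripper hid the pointer tip from both cameras at the end, so I could not see the pointer and clip level with each other.
- I did not measure the clip or the other objects again at the end; no picture showed any of them disturbed.

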